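# Carry a well plate on a flat lifter to a stage of unknown height

### The arm

A 6-joint arm with a two-finger parallel gripper is mounted at the origin on a cart in front of the work surface, level with it; the furniture and walls round the work are solid. World frame = base frame: x ahead of the robot, y to its left, z up, the work surface at z = 0. Lengths are in m, angles in rad, forces in N, time in s.
With the tool pointing down it reaches from about 0.3 to 0.825 m from the base axis. Payload 5.4 kg.
Tool frame: the origin (TCP) lies at the very end of the fingers, on their centre line; the grasp point (between the pads) lies 19 mm behind it; z points along the fingers, x is the direction in which the jaws open and shut, and the axes are right-handed (so a half turn about z gives the same grasp; the last joint's range is limited). The gripper opens to 92 mm and grips with 3 to 60 N. Pads are 20 mm wide; open, the fingers measure 128 mm over their backs; the gripper's body (75 mm by 189 mm) begins 69 mm behind the grasp point.
Start: joints at [-1.47, 0.158, 1.597, -0, 1.386, -0.21], TCP at [0.176, -0.547, 0.184] pointing down, gripper open.
Joint ranges: [-2.91, 2.91], [-0.94, 2.29], [0.18, 2.7], [-1.29, 4.43], [0.17, 2.64], [-3, 3]. Speed limits (rad/s): [2.57, 2.57, 3.14, 3.14, 3.14, 3.14].

### API

Orientations are given as a rotation vector (axis times angle).
In Python, from workcell import bot gives the robot as it stands. Calls block until the motion is done:
- bot.goto(position, orientation): joint-space move of the TCP to a pose.
- bot.line_to(position, rot=None, max_speed=0.15): straight line of the TCP; rot=None keeps the orientation; max_speed is the mean speed in m/s.
- bot.set_joints(angles): joint-space move.
- bot.set_gripper(opening, newtons=None): opening from 0.0 (shut) to 1.0 (fully open); newtons is the grip in N (None keeps the last); returns when the fingers have stopped.
- bot.hold(seconds).
- bot.inverse_kinematics(position, orientation): joint angles nearest the present ones, or None.
- bot.read_camera(name): name is "side" or "top" or "wrist"; returns a dict with "pixels" (400x640x3 uint8, blue, green, red), "fx", "fy", "cx", "cy" (pixels), "R" (3x3) and "t" (3): a world point X has camera coordinates R X + t. Camera axes: x right, y down, z forward; pixel columns grow to the right and rows downward; lengths in m; the calibration is good to about 2 mm. A picture is of the moment at which its call begins. There is no depth.
A pose or a line that the arm cannot do raises bot.MotionError and nothing moves.
- bot.job_done(): hands the job in, once; it reports no verdict.
Readings, each from a call of its own:
- bot.current_clock(): time.
- bot.current_joints(): joint angles.
- bot.current_joint_vel(): joint speeds.
- bot.current_effort(): joint torques, N m.
- bot.current_ee_pos(): TCP position.
- bot.current_tool_rot(): TCP orientation.
- bot.current_contact_force(): force on the tool from outside, world axes, zero at the start.
- bot.current_ft_torque(): the same for the moment, N m.
- bot.current_opening(): opening from 0.0 (shut) to 1.0 (fully open).
Only numpy, scipy, OpenCV 4.12 (cv2) and the standard library are available. Lean on these libraries where they do the work, as an engineer would, in place of code of your own. Each camera call takes 0.05 s, during which the arm holds its last target.

### The job

Pick up the lifter by its orange handle, run its blade under the well plate on the blue stand, and carry the plate balanced level on the blade to the grey stage, whose platform may be cranked to any height: lower gently until you feel the blade land on the platform bed, so that the plate is left lying flat inside the black lips. Then draw the blade out and set the lifter down flat on the open desk. Never touch the plate with the gripper, do not tip it or press hard on the stage, and leave the other things on the desk undisturbed.

Things in the scene. Friction and masses are not known exactly. Their poses are not given: they have to be found in the camera images.
- plate: Clear 96-well plate, 86 (its x) x 128 (its y) x 16 mm (z), about 60 g; a solid box. Origin at the centre of its underside, z up. It starts lying on the stand, underside 48 mm above the desk, up to 6 mm off the stand's centre and turned up to 0.06 rad from the stand's axes. Turned half round it is the same plate.
- lifter: Lifter, 160 g: flat aluminium blade with an upright orange handle. Origin on its underside, straight below the handle; x along the blade to its tip, y sideways, z up. Blade 4 mm thick, 50 mm wide, from x = -25 to +140 mm, grey pad on top at x = 65 to 135. Starts flat on the desk, blade pointing away from the robot within 0.35 rad.
- lifter_grip (a point): Centre of the lifter's handle, 50 mm above its underside: pinch here across the lifter's y, finger ends 25 to 40 mm above the underside. Handle 32 mm along x, 16 mm along y, orange from z = 12 to 74 mm; dark foot 42 x 26 mm below z = 12; black cap 18 mm wide up to z = 80.
- lifter_pad (a point): Centre of the grey pad on top of the blade, 100 mm ahead of the handle's centre: the plate's centre belongs above this point.
- stand: Blue stand, fixed. Origin on the desk under its centre; x to its far side, y left; -x is the robot's side. Two cheeks with black tops, 48 mm high, 104 mm long in x, reach from |y| = 39 to 73 mm; the plate lies across them, its x along the stand's x. No rim.
- stand_channel (a point): Middle of the stand's channel, 28 mm above the desk, on the stand's centre. The channel runs along x between the cheeks, 78 mm wide, open at front, back and top, its floor 5 mm above the desk: the blade goes in here from the front, under the plate.
- stage: Grey stage, base 112 x 152 x 40 mm, fixed. Origin on the desk under its centre; x to its far side, y left; -x is the robot's side. It carries an aluminium platform bed, 110 x 150 mm, whose top is 52 to 98 mm above the desk, different each time and in no reading: feel for it (or look). It does not yield: come down at 15 mm/s or so; over 40 N on it is too much.
- stage_nest (a point): Point on the desk under the nest's centre (the same as the stage's origin; it does not tell the height). Two white ledges, 106 mm long in x, |y| = 38 to 73 mm, top 12 mm above the bed, carry the plate, its x along the stage's x, either way round. Black lips round it rise 5 mm above the ledges, with 3 mm of play on each side.
- stage_channel (a point): Point on the desk below the front (-x) mouth of the stage's channel, 55 mm before its centre. The channel lies between the ledges, 76 mm wide, open at front, back and top; its floor is the bed with a black mat. With the blade resting on the bed, a plate on the ledges is 8 mm clear above it and the blade can be drawn out level to the front.
- note_pad: Yellow pad of sticky notes, 77 x 77 x 12 mm, on the front left of the desk: leave alone. Origin under its centre.
- cryo_tube: Small clear tube, 13 mm across, 47 mm high, standing on the desk beyond the middle: leave alone. Origin under its centre.

How it is judged:
On the way, in this order (a step that is already met when the one before it is completed fails the run):
1. the plate is carried level on the blade, clear above the stand (contact force between plate and lifter above 0.15 N and contact force between plate and stand below 0.02 N and z of plate in the frame of stand above 0.06 m and angle between plate's own z axis and vertical below 0.12 rad), for 0.3 s.
2. the plate lies on the stage and no longer on the blade (contact force between plate and stage above 0.15 N and contact force between plate and lifter below 0.02 N and angle between plate's own z axis and vertical below 0.025 rad and horizontal distance between plate and stage below 0.006 m), for 0.2 s.
At the end, for the whole second after the job is handed in: The plate lies still and flat (0.025 rad) on the stage inside the lips, its centre within 6 mm and its sides within 0.08 rad of the stage's. The lifter stands still, flat on the desk (underside within 4 mm, 0.04 rad), touching neither plate, stage nor stand (contact force between plate and stage above 0.15 N and angle between plate's own z axis and vertical below 0.025 rad and horizontal distance between plate and stage below 0.006 m and angle between the x axis of plate and the x axis of stage, either way round below 0.08 rad and linear speed of each of plate, lifter below 0.01 m/s and height (world z) of lifter below 0.004 m and angle between lifter's own z axis and vertical below 0.04 rad and contact force between lifter and stage below 0.02 N and contact force between lifter and stand below 0.02 N and contact force between lifter and plate below 0.02 N).
It fails at once if the gripper or arm touches the plate (contact force between any of the fingers, the arm and plate above 0.2 N).
It fails at once if the plate tips more than 0.2 rad (angle between plate's own z axis and vertical above 0.2 rad).
It fails at once if the lifter or the plate presses on the stage with more than 40 N (contact force between any of lifter, plate and stage above 40 N).
It fails at once if a bystander (note pad, small tube) is shifted by more than 20 mm or the tube is knocked over (distance of any of note_pad, cryo_tube from where it was at the start of the episode above 0.02 m or angle between cryo_tube's own z axis and vertical above 0.5 rad).
It also fails if it takes over 72 s, if anything falls off the work surface, if the arm or the gripper's body presses on something with over 40 N, if the wrist force passes 120 N, or if a joint passes its speed limit or range.

## Working session

There is one attempt and no reset: what is moved stays moved. The work goes in short steps, each a Python script; the robot and the scene stay as the last script left them, time stands still between calls to the robot, and variables do not carry over. Pictures are saved under pics/ and viewed, and the job is handed in when it is done.

```bash
ls; mkdir -p pics
python3 - <<'E'
from workcell import bot
import cv2
for n in ("side","top","wrist"):
    c=bot.read_camera(n); cv2.imwrite(f"pics/{n}0.png",c["pixels"])
    print(n,c["fx"],c["fy"],c["cx"],c["cy"],c["R"],c["t"])
print(bot.current_clock(),bot.current_tool_rot(),bot.current_ee_pos())
E
```

```text
pics
side 492.2099564463865 492.2099564463865 320.9861516796365 199.83461495850054 [[ 0.99887364 -0.04738025  0.00256064]
 [-0.01715618 -0.41094906 -0.91149687]
 [ 0.04423925  0.91042627 -0.41129905]] [-0.51183575  0.08176122  1.1432411 ]
top 452.67011815791346 452.67011815791346 320.36757654620106 203.64188951918672 [[-0.01591464 -0.99981454 -0.01084518]
 [-0.99219169  0.01713337 -0.12353985]
 [ 0.12370276  0.0087944  -0.99228035]] [0.01298524 0.53309966 1.23278314]
wrist 332.22435065753007 332.22435065753007 318.44670611159154 204.29405727221013 [[ 0.30595568 -0.95204448 -0.0015586 ]
 [-0.92343003 -0.2971575   0.24284647]
 [-0.23166379 -0.072861   -0.97006348]] [-0.57323915 -0.02768196  0.39062132]
0.15 [-2.53767597e+00  1.85023996e+00  1.48378808e-03] [ 0.17576443 -0.54694056  0.18347447]
```

View pics/side0.png

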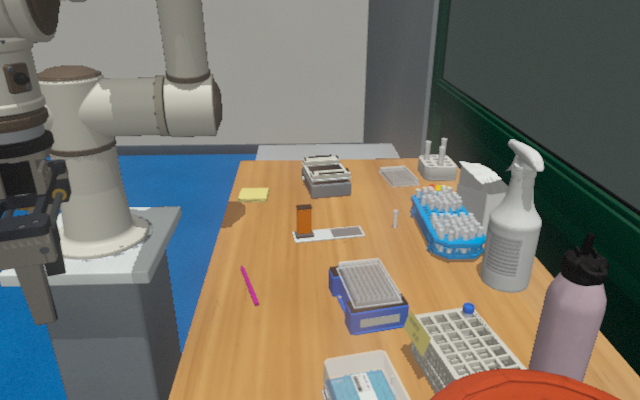

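View pics/top0.png

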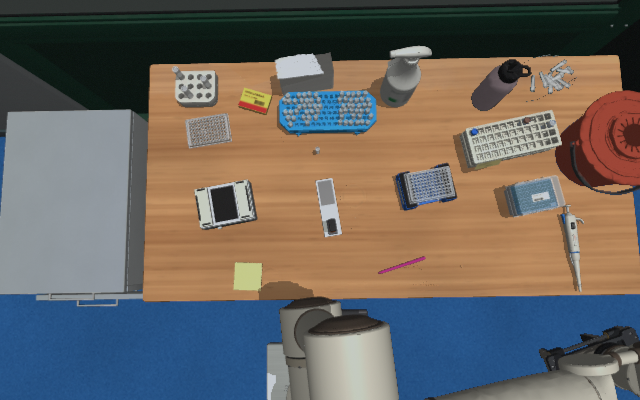

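```bash
cat > h.py <<'E'
import numpy as np, cv2
from workcell import bot
def ray(c,uv,z):
    uv=np.atleast_2d(np.asarray(uv,float)); R=c["R"];t=c["t"]
    d=np.c_[(uv[:,0]-c["cx"])/c["fx"],(uv[:,1]-c["cy"])/c["fy"],np.ones(len(uv))]@R
    o=-R.T@t
    return o+d*((z-o[2])/d[:,2])[:,None]
def proj(c,X):
    X=np.atleast_2d(X); p=X@np.asarray(c["R"]).T+c["t"]
    return np.c_[p[:,0]/p[:,2]*c["fx"]+c["cx"],p[:,1]/p[:,2]*c["fy"]+c["cy"]]
def tri(c1,u1,c2,u2):
    A=[];b=[]
    for c,u in((c1,u1),(c2,u2)):
        R=np.asarray(c["R"]);o=-R.T@c["t"]
        d=R.T@np.array([(u[0]-c["cx"])/c["fx"],(u[1]-c["cy"])/c["fy"],1]);d/=np.linalg.norm(d)
        P=np.eye(3)-np.outer(d,d);A.append(P);b.append(P@o)
    return np.linalg.lstsq(np.vstack(A),np.hstack(b),rcond=None)[0]
E
python3 - <<'E'
import cv2
im=cv2.imread("pics/top0.png")
a=[cv2.resize(im[y:y+75,x:x+100],None,fx=4,fy=4,interpolation=cv2.INTER_NEAREST) for x,y in((175,165),(280,170),(377,150))]
s=cv2.imread("pics/side0.png")
b=[cv2.resize(s[y:y+75,x:x+100],None,fx=4,fy=4,interpolation=cv2.INTER_NEAREST) for x,y in((280,140),(320,255))]
import numpy as np
cv2.imwrite("pics/c1.png",np.vstack([np.hstack(a[:2]),np.hstack(b)]))
cv2.imwrite("pics/c2.png",a[2])
E
```

```text
(no output)
```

View pics/c1.png

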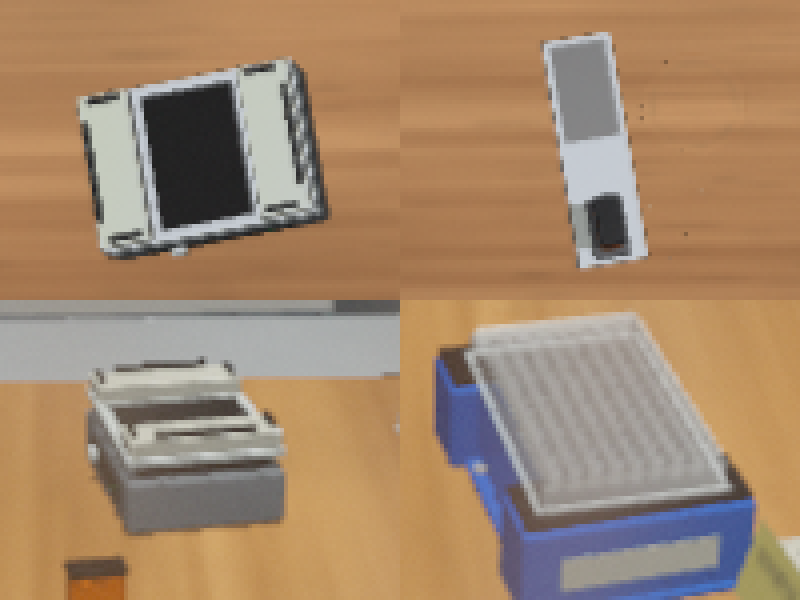

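View pics/c2.png

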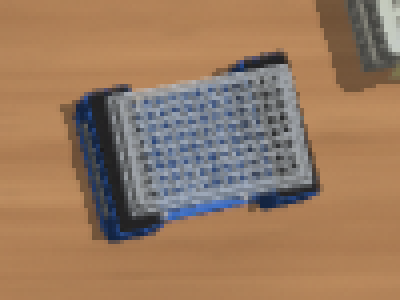

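Run:
```python
from h import *
from scipy.spatial.transform import Rotation as Ro
c=bot.read_camera("top")
w=bot.read_camera("wrist")
Rt=Ro.from_rotvec(bot.current_tool_rot()).as_matrix(); p=np.array(bot.current_ee_pos())
o=-w["R"].T@w["t"]
print("cam in tool",Rt.T@(o-p), "\ncam axes in tool\n",Rt.T@w["R"].T)
print("toolR\n",Rt)
for nm,px,z in(("stage",(225,203.9),.08),("stand plate",(377+210/4,150+140/4),.064),("blade tip",(280+578/4-100,170+38/4),.004),("blade back",(280+614/4-100,170+262/4),.004),("tube",(316.5,151),.047),("note",(248,276),.01)):
    print(nm,ray(c,px,z).round(3))
```

```text
cam in tool [-0.00094715 -0.06807877 -0.20126952] 
cam axes in tool
 [[ 9.99999968e-01  2.02501078e-04 -1.49382008e-04]
 [-1.60102753e-04  9.69990225e-01  2.43143860e-01]
 [ 1.94135981e-04 -2.43143829e-01  9.69990227e-01]]
toolR
 [[ 3.05802842e-01 -9.52094857e-01 -6.98665169e-05]
 [-9.52094484e-01 -3.05802785e-01  8.66016142e-04]
 [-8.45894891e-04 -1.98310672e-04 -9.99999623e-01]]
stage [[0.531 0.261 0.08 ]]
stand plate [[ 0.576 -0.295  0.064]]
blade tip [[ 0.607 -0.009  0.004]]
blade back [[ 0.445 -0.031  0.004]]
tube [[0.681 0.013 0.047]]
note [[0.336 0.21  0.01 ]]
```

```bash
cat >> h.py <<'E'
from scipy.spatial.transform import Rotation as Ro
def down(yaw):
    "tool pointing down, x axis = lifter -y, where lifter x heading=yaw; tool y = -lifter x"
    x=np.array([np.sin(yaw),-np.cos(yaw),0]); z=np.array([0,0,-1.]); y=np.cross(z,x)
    return Ro.from_matrix(np.c_[x,y,z]).as_rotvec()
def snap(n,f):
    import pickle
    c=bot.read_camera(n); cv2.imwrite(f"pics/{f}.png",c["pixels"]); pickle.dump(dict(c),open(f"pics/{f}.pkl","wb")); return c
def load(f):
    import pickle; return pickle.load(open(f"pics/{f}.pkl","rb"))
E
python3 - <<'E'
from h import *
bot.goto([0.53,-0.29,0.22],down(0.1)); snap("wrist","w_stand"); print(bot.current_clock())
bot.goto([0.47,0.25,0.24],down(0.1)); snap("wrist","w_stage"); print(bot.current_clock())
bot.goto([0.46,-0.03,0.2],down(0.12)); snap("wrist","w_lift"); print(bot.current_clock(), bot.current_joints())
E
```

```text
1.9167
3.925
5.0667 [-3.26599947e-01 -1.57551303e-01  1.88108452e+00  3.56428072e-04
  1.41753909e+00  1.12300430e+00]
```

View pics/w_stand.png

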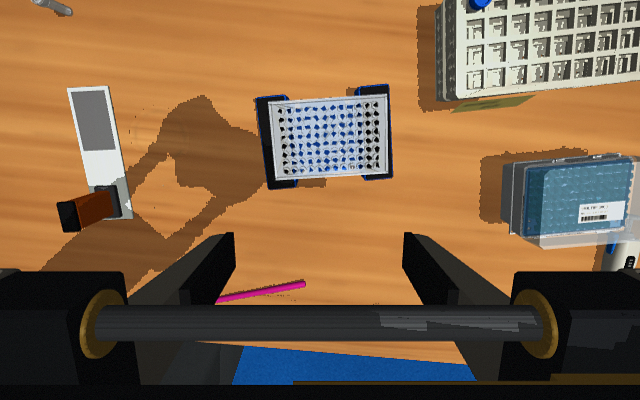

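View pics/w_stage.png

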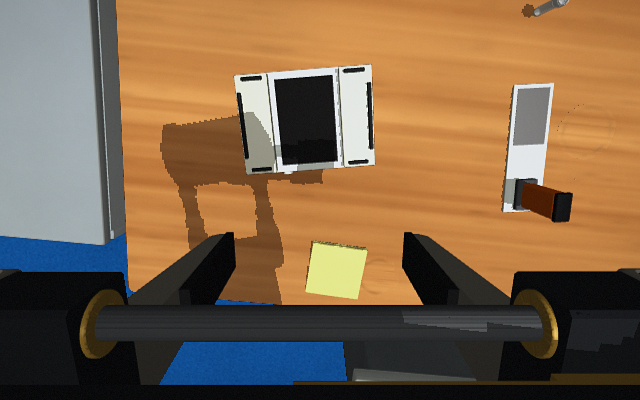

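View pics/w_lift.png

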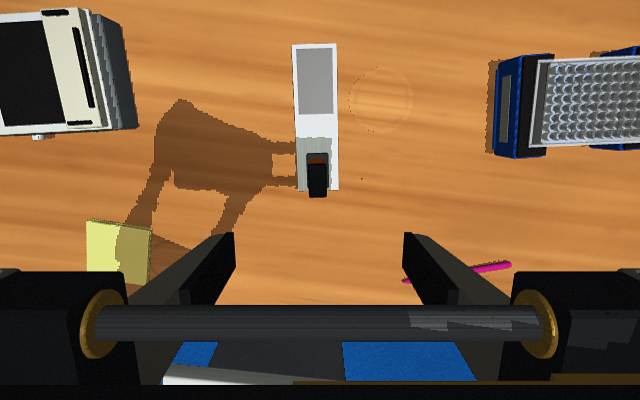

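Run:
```python
from h import *
def crop(f,x,y,w,h,k,o):
    im=load(f)["pixels"]; cv2.imwrite(f"pics/{o}.png",cv2.resize(im[y:y+h,x:x+w],None,fx=k,fy=k,interpolation=cv2.INTER_NEAREST))
crop("w_stand",250,75,155,120,5,"k1")
crop("w_stage",225,55,160,125,5,"k2")
# lifter
for f,(x0,x1,y0,y1) in {"w_lift":(270,365,20,205),"w_stand":(50,145,70,235),"w_stage":(490,590,70,235)}.items():
    c=load(f); im=c["pixels"]; hsv=cv2.cvtColor(im,cv2.COLOR_BGR2HSV)
    m=((hsv[...,1]<60)&(hsv[...,2]>85)).astype(np.uint8)*255
    r=np.zeros_like(m); r[y0:y1,x0:x1]=m[y0:y1,x0:x1]
    cs,_=cv2.findContours(r,cv2.RETR_EXTERNAL,cv2.CHAIN_APPROX_NONE); k=max(cs,key=cv2.contourArea)
    P=ray(c,k[:,0,:]+0.0,0.004)[:,:2]
    rc=cv2.minAreaRect((P*1000).astype(np.float32)); print(f,rc, cv2.boxPoints(rc).round(1).tolist())
```

```text
w_lift ((528.2061767578125, -17.380088806152344), (164.4228973388672, 49.64323806762695), 8.543479919433594) [[443.20001220703125, -5.0], [450.6000061035156, -54.099998474121094], [613.2000122070312, -29.700000762939453], [605.7999877929688, 19.399999618530273]]
w_stand ((528.0894775390625, -17.707069396972656), (164.78211975097656, 50.31481170654297), 8.716994285583496) [[442.79998779296875, -5.300000190734863], [450.5, -55.099998474121094], [613.2999877929688, -30.100000381469727], [605.7000122070312, 19.600000381469727]]
w_stage ((528.0199584960938, -17.336036682128906), (164.85240173339844, 50.00762176513672), 8.532797813415527) [[442.79998779296875, -4.800000190734863], [450.20001220703125, -54.29999923706055], [613.2000122070312, -29.799999237060547], [605.7999877929688, 19.600000381469727]]
```

View pics/k1.png

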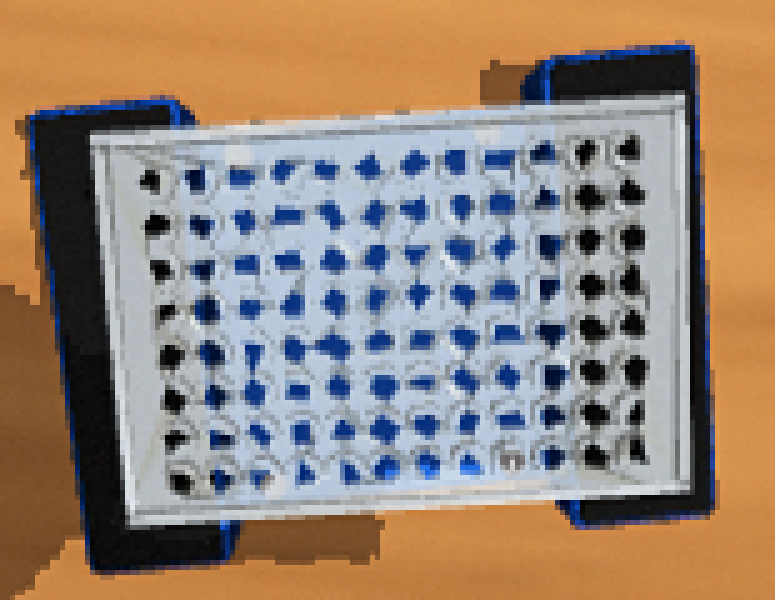

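View pics/k2.png

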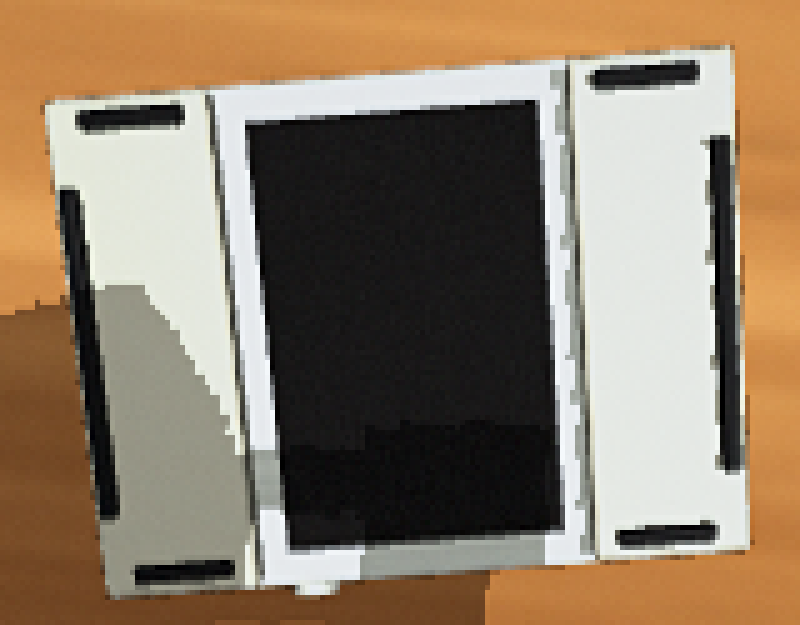

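Run:
```python
from h import *
from scipy.optimize import brentq
def px(pts,o): return np.array(pts)/5.-.5+np.array(o)
def rect(P):
    TL,TR,BR,BL=P[:,:2]; W=(np.linalg.norm(TL-TR)+np.linalg.norm(BL-BR))/2;L=(np.linalg.norm(TL-BL)+np.linalg.norm(TR-BR))/2
    c=P[:,:2].mean(0); a=(TL+TR-BL-BR); b=(TL+BL-TR-BR)
    return (c*1000).round(1),"W(y) %.1f L(x) %.1f"%(W*1e3,L*1e3),"yaw x %.4f y %.4f"%(np.arctan2(a[1],a[0]),np.arctan2(-b[0],b[1]))
c=load("w_stand")
print("plate",rect(ray(c,px([(92,135),(686,97),(691,491),(128,526)],(250,75)),.064)))
print("stand",rect(ray(c,px([(32,113),(692,46),(715,519),(90,572)],(250,75)),.048)))
c=load("w_stage"); q=px([(46,101),(733,46),(749,550),(108,598)],(225,55))
f=lambda z:(lambda P:(np.linalg.norm(P[0]-P[1])+np.linalg.norm(P[3]-P[2]))/2-.146)(ray(c,q,z))
g=lambda z:(lambda P:(np.linalg.norm(P[0]-P[3])+np.linalg.norm(P[1]-P[2]))/2-.106)(ray(c,q,z))
for F in(f,g):
    z=brentq(F,.03,.15);print("stage ledge z",z)
for z in(.08,.09,.1): print(z,rect(ray(c,q,z)))
m=px([(246,122),(540,100),(564,528),(290,549)],(225,55))
for z in(.07,.08): print("mat",z,rect(ray(c,m,z)))
```

```text
plate (array([ 580.6, -296.4]), 'W(y) 122.2 L(x) 81.5', 'yaw x 0.1603 y 0.1609')
stand (array([ 578.9, -293.3]), 'W(y) 142.2 L(x) 101.3', 'yaw x 0.1933 y 0.1900')
stage ledge z 0.06561123507985603
stage ledge z 0.06789003222850669
0.08 (array([536.6, 269.6]), 'W(y) 140.4 L(x) 102.6', 'yaw x 0.1705 y 0.1738')
0.09 (array([536.7, 269.2]), 'W(y) 136.5 L(x) 99.7', 'yaw x 0.1705 y 0.1738')
0.1 (array([536.7, 268.9]), 'W(y) 132.6 L(x) 96.9', 'yaw x 0.1705 y 0.1738')
mat 0.07 (array([536.9, 269.6]), 'W(y) 61.7 L(x) 90.0', 'yaw x 0.1721 y 0.1722')
mat 0.08 (array([537. , 269.2]), 'W(y) 60.0 L(x) 87.6', 'yaw x 0.1721 y 0.1722')
```

Run:
```python
from h import *
a=load("w_lift")["pixels"][0:140,0:140]; 
cv2.imwrite("pics/k3.png",cv2.resize(a,None,fx=4,fy=4,interpolation=cv2.INTER_NEAREST))
a=cv2.imread("pics/side0.png")[145:205,295:360]
cv2.imwrite("pics/k4.png",cv2.resize(a,None,fx=9,fy=9,interpolation=cv2.INTER_NEAREST))
```

```text
(no output)
```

View pics/k3.png

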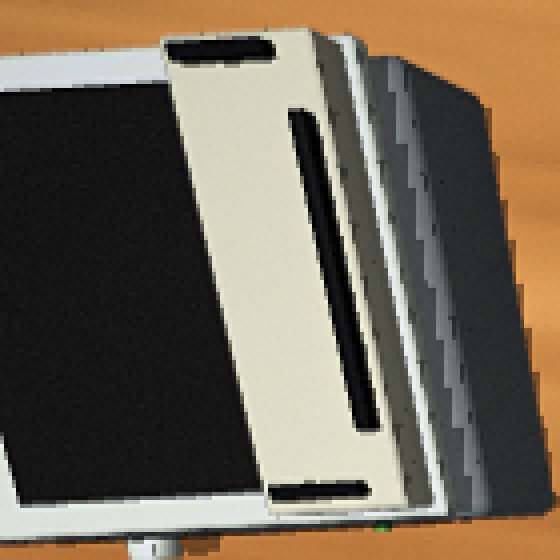

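View pics/k4.png

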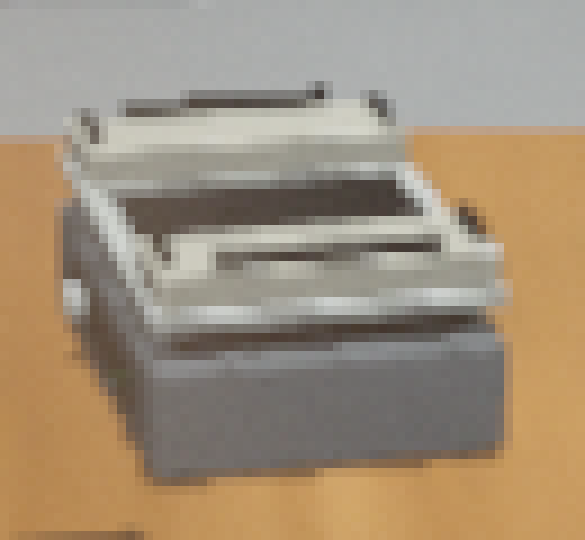

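Run:
```python
from h import *
L=load("w_lift");S=load("w_stage")
for n,a,b in(("ledge TR",(309,30),(733,46)),("ledge BR",(409,512),(749,550)),("mat BL",(20,503),(290,549))):
    u=np.array(a)/4-.5; v=np.array(b)/5-.5+np.array((225,55)); X=tri(L,u,S,v); print(n,X.round(4),proj(L,X)-u,proj(S,X)-v)
```

```text
ledge TR [0.6009 0.2077 0.0683] [[-0.05316321 -0.5139314 ]] [[-0.08552389  0.41673133]]
ledge BR [0.4965 0.1895 0.0678] [[ 0.02064759 -0.42025864]] [[-0.05072568  0.36109094]]
mat BL [0.4855 0.2933 0.0574] [[-0.00085745  0.02320338]] [[ 0.00208278 -0.02004131]]
```

Run:
```python
from h import *
c=load("w_stand"); px=lambda p:np.array(p)/5.-.5+np.array((250,75))
print("plate c @.049",ray(c,px([(92,135),(686,97),(691,491),(128,526)]),.049).mean(0))
yaw=0.150
bot.goto([0.4712,-0.0261,0.12],down(yaw)); 
bot.line_to([0.4712,-0.0261,0.032],max_speed=.12)
print(bot.current_contact_force())
bot.set_gripper(0.0,50)
print(bot.current_opening()*92,bot.current_contact_force(),bot.current_clock())
bot.line_to([0.4712,-0.0261,0.15],max_speed=.12)
snap("wrist","w_g"); snap("side","s_g");snap("top","t_g"); print(bot.current_contact_force(),bot.current_ft_torque(),bot.current_clock(),bot.current_ee_pos())
```

```text
plate c @.049 [ 0.57988857 -0.29694828  0.049     ]
[-0.22570962 -0.57265823 -0.36818928]
17.006699437726 [ 0.03680543  0.17401812 -0.79324821] 7.4917
[-0.8725903   0.04789642 -2.25925682] [ 0.00987451 -0.03707884 -0.04209908] 8.775 [ 0.47058042 -0.02590794  0.14908823]
```

View pics/w_g.png

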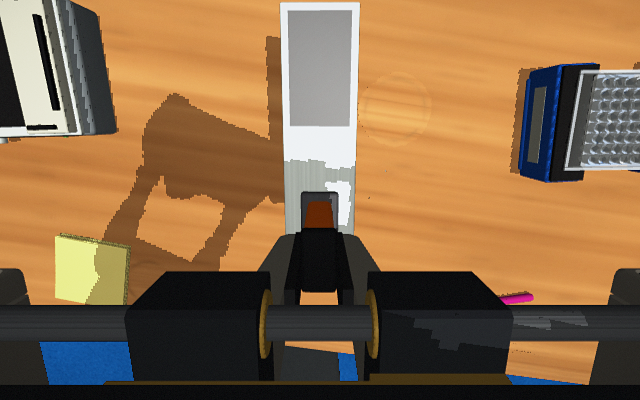

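View pics/s_g.png

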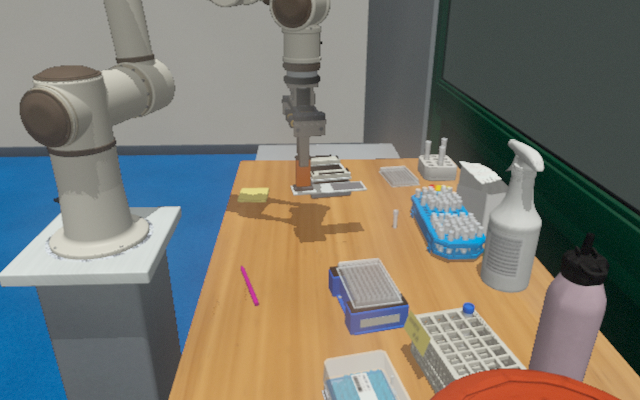

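Run:
```python
from h import *
def q(f,pts,z):
    P=ray(load(f),pts,z)[:,:2]*1000
    print(f,z,P.round(1).tolist(),"tip mid",((P[0]+P[1])/2).round(1),"w",np.linalg.norm(P[0]-P[1]).round(1))
im=load("w_g")["pixels"]; hsv=cv2.cvtColor(im,cv2.COLOR_BGR2HSV)
m=((hsv[...,1]<60)&(hsv[...,2]>85)).astype(np.uint8); m[:, :270]=0; m[:,370:]=0; m[160:]=0
cs,_=cv2.findContours(m,cv2.RETR_EXTERNAL,cv2.CHAIN_APPROX_NONE);k=max(cs,key=cv2.contourArea)
c=load("w_g")
for z in(.115,.121,.127):
    P=ray(c,k[:,0,:],z)[:,:2]*1000; P=P.astype(np.float32)
    print(z,cv2.minAreaRect(P),cv2.boxPoints(cv2.minAreaRect(P)).round(1).tolist())
# pad
m=((hsv[...,1]<40)&(hsv[...,2]>120)&(hsv[...,2]<190)).astype(np.uint8); m[:, :285]=0; m[:,357:]=0; m[128:]=0
cs,_=cv2.findContours(m,cv2.RETR_EXTERNAL,cv2.CHAIN_APPROX_NONE);k=max(cs,key=cv2.contourArea)
print(cv2.boundingRect(k))
P=(ray(c,k[:,0,:],.122)[:,:2]*1000).astype(np.float32); print("pad",cv2.minAreaRect(P))
print(np.array([470.6,-25.9])+100*np.array([np.cos(.15),np.sin(.15)]))
```

```text
0.115 ((560.781005859375, -11.920570373535156), (99.11771392822266, 51.01627731323242), 8.588913917541504) [[508.0, 5.900000095367432], [515.5999755859375, -44.5], [613.5999755859375, -29.700000762939453], [606.0, 20.700000762939453]]
0.121 ((560.1963500976562, -11.99807357788086), (96.59028625488281, 49.71538543701172), 8.588889122009277) [[508.70001220703125, 5.400000095367432], [516.2000122070312, -43.79999923706055], [611.7000122070312, -29.399999618530273], [604.2000122070312, 19.799999237060547]]
0.127 ((559.6116333007812, -12.075613021850586), (94.06288146972656, 48.41448211669922), 8.588805198669434) [[509.5, 4.800000190734863], [516.7000122070312, -43.0], [609.7000122070312, -29.0], [602.5, 18.899999618530273]]
(288, 10, 64, 116)
pad ((569.1170654296875, -10.626653671264648), (69.12654113769531, 39.74760818481445), 8.533926010131836)
[569.47710779 -10.95618675]
```

Run:
```python
from h import *
y=.16; d=np.array([np.cos(y),np.sin(y)]); pl=np.array([.5799,-.2969])
def P(s,z): return [*(pl-s*d),z]
bot.goto(P(.232,.15),down(y)); print(bot.current_ee_pos())
bot.line_to(P(.232,.059),max_speed=.12)
print(bot.current_ee_pos(),bot.current_contact_force())
bot.line_to(P(.1,.059),max_speed=.09)
bot.hold(.2)
print(P(.1,.059),bot.current_ee_pos(),bot.current_contact_force(),bot.current_clock())
snap("wrist","w_i"); snap("side","s_i");snap("top","t_i")
```

```text
[ 0.35136719 -0.33309147  0.14989131]
[ 0.35139577 -0.33434787  0.05976558] [ 0.74317931  0.03515347 -1.04600205]
[np.float64(0.4811772716624373), np.float64(-0.3128318206614246), 0.059] [ 0.48095297 -0.312954    0.05903926] [ 0.14998736 -0.19388114 -1.15866416] 12.75
```

View pics/w_i.png

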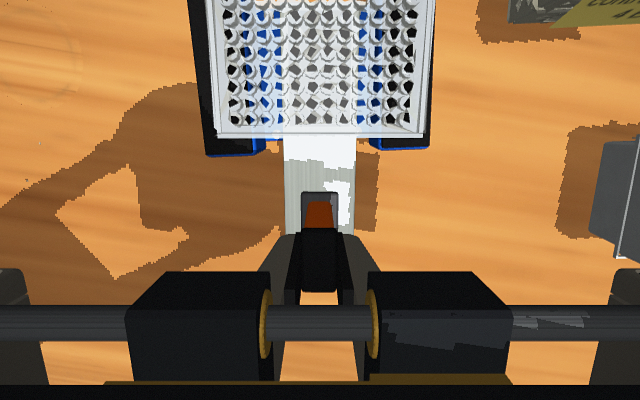

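View pics/s_i.png

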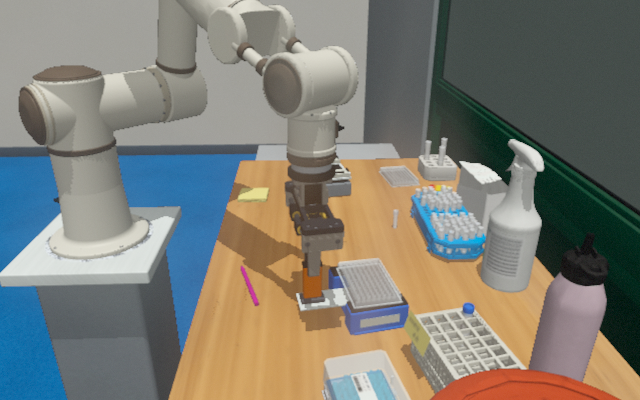

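Run:
```python
from h import *
c=load("w_i"); y=.16; d=np.array([np.cos(y),np.sin(y)]);n=np.array([-d[1],d[0]]); h=np.array([.48095,-.31295])
for z in(.048,.064):
  for u in((215,138),(425,138)):
    X=ray(c,u,z)[0,:2]-h; print(z,(X@d*1000).round(1),(X@n*1000).round(1))
pl=np.array([.5799,-.2969])
def P(s,z): return [*(pl-s*d),z]
bot.line_to(P(.1,.071),max_speed=.06)
bot.line_to(P(.1,.090),max_speed=.02); bot.hold(.1)
print(bot.current_contact_force(),bot.current_ft_torque(),bot.current_ee_pos())
bot.line_to(P(.1,.15),max_speed=.06); bot.hold(.2)
print(bot.current_contact_force(),bot.current_ft_torque(),bot.current_ee_pos(),bot.current_clock())
snap("wrist","w_l"); snap("side","s_l")
```

```text
0.048 57.6 65.8
0.048 57.6 -66.0
0.064 58.4 60.9
0.064 58.3 -61.0
[-0.31064393 -0.11777953 -1.98874199] [ 0.01594694  0.09571134 -0.01926303] [ 0.48108165 -0.31275495  0.0898202 ]
[ 0.27908287  0.51461441 -2.38168175] [-0.03993843  0.12712919  0.01607252] [ 0.48097426 -0.31264227  0.14955867] 15.8
```

View pics/w_l.png

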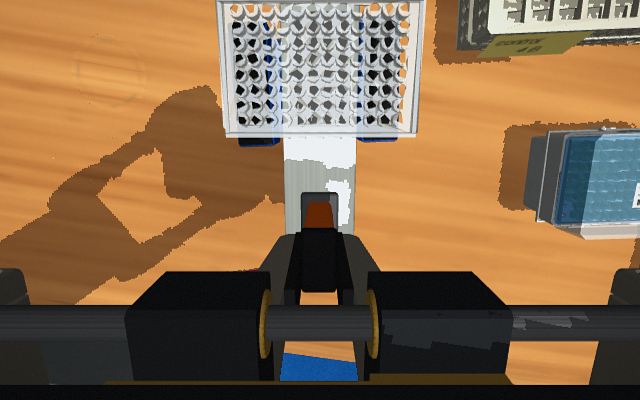

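View pics/s_l.png

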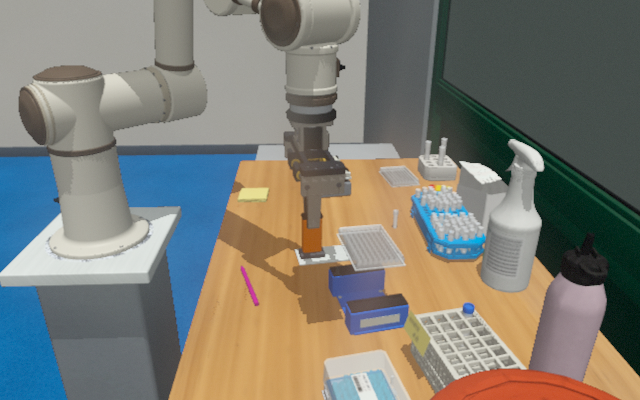

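Run:
```python
from h import *
a=load("w_l")["pixels"][0:150,210:435]; cv2.imwrite("pics/k5.png",cv2.resize(a,None,fx=3.5,fy=3.5,interpolation=cv2.INTER_NEAREST))
```

```text
(no output)
```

View pics/k5.png

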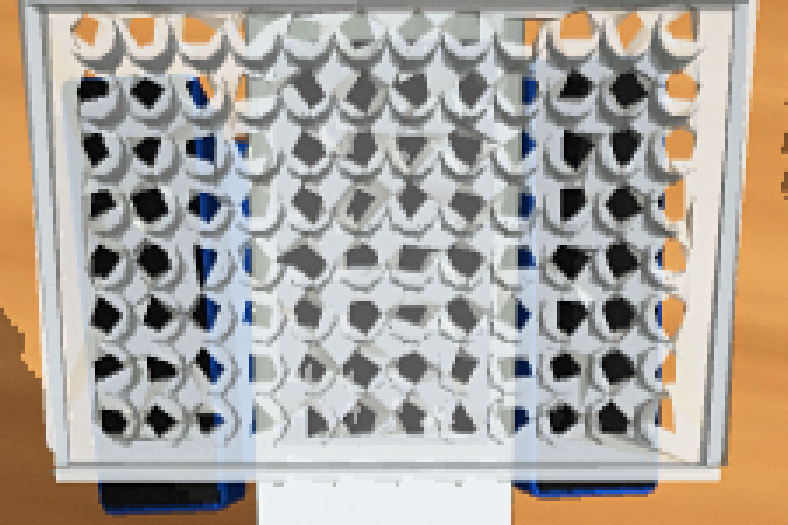

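Run:
```python
from h import *
c=load("w_l"); y=.16; d=np.array([np.cos(y),np.sin(y)]);n=np.array([-d[1],d[0]]); h=np.array([.48097,-.31264])
for p in((55,481),(720,481),(257,481),(512,481)):
    X=ray(c,np.array(p)/3.5-.5+np.array((210,0)),.1216)[0,:2]-h; print((X@d*1000).round(1),(X@n*1000).round(1))
```

```text
57.5 64.0
57.5 -64.7
57.5 24.9
57.5 -24.4
```

Run:
```python
from h import *
y=.172; d=np.array([np.cos(y),np.sin(y)]);n=np.array([-d[1],d[0]]); S=np.array([.5366,.2700]); h=S-.1005*d+.0004*n
bot.line_to([*h,.15],down(y),max_speed=.1); bot.hold(.3)
bot.line_to([*h,.112],max_speed=.05); bot.hold(.2)
print(h,bot.current_contact_force(),bot.current_ft_torque(),bot.current_ee_pos(),bot.current_clock())
snap("wrist","w_s"); snap("side","s_s"); snap("top","t_s")
a=load("w_s")["pixels"][0:170,190:450]; cv2.imwrite("pics/k6.png",cv2.resize(a,None,fx=3,fy=3,interpolation=cv2.INTER_NEAREST))
a=load("t_s")["pixels"][165:240,175:275];b=load("s_s")["pixels"][130:205,275:375]
cv2.imwrite("pics/k7.png",cv2.resize(np.hstack([a,b]),None,fx=4,fy=4,interpolation=cv2.INTER_NEAREST))
```

```text
[0.43751447 0.2531932 ] [ 0.4136355  -0.28808999 -2.567834  ] [-0.04555689  0.13295191 -0.01321135] [0.43778142 0.25329061 0.11237057] 23.1333
```

View pics/k6.png

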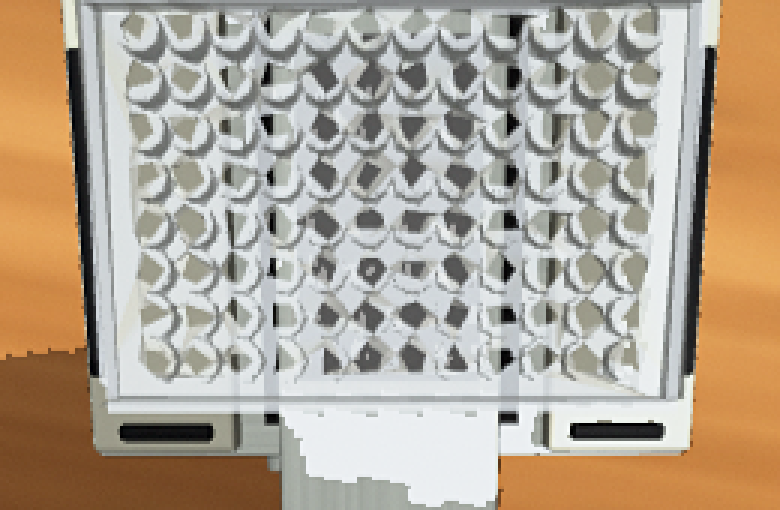

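View pics/k7.png

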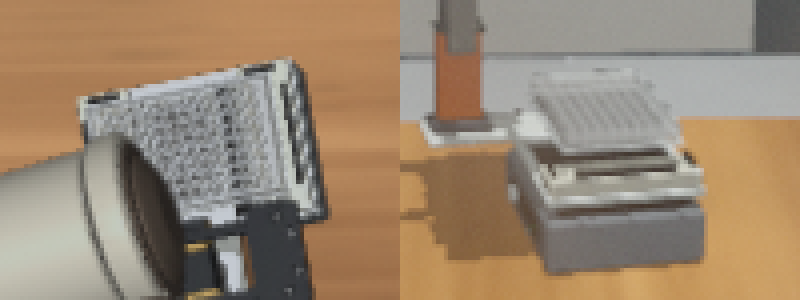

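Run:
```python
from h import *
c=load("w_s"); y=.172; d=np.array([np.cos(y),np.sin(y)]);n=np.array([-d[1],d[0]]); h=np.array([.43778,.25329])
def f(nm,p,z):
    X=ray(c,np.array(p)/3.-.5+np.array((190,0)),z)[0,:2]-h; print(nm,(X@d*1000).round(1),(X@n*1000).round(1))
for p in((107,411),(685,411)): f("plate",p,.0843)
for p in((96,456),(692,455)): f("ledge",p,.068)
f("sideL",(72,200),.073);f("sideR",(708,200),.073)
for p in((120,424),(665,424),(120,440),(665,440)):f("lip",p,.073)
```

```text
plate 57.8 64.1
plate 57.8 -66.5
ledge 46.3 72.0
ledge 46.5 -73.8
sideL 104.0 71.9
sideR 104.0 -71.6
lip 54.3 64.3
lip 54.3 -65.3
lip 50.5 64.5
lip 50.5 -65.5
```

Run:
```python
from h import *
y=.172; d=np.array([np.cos(y),np.sin(y)]);n=np.array([-d[1],d[0]]); S=np.array([.5366,.2700]); h=S-.1013*d+.0004*n
bot.line_to([*h,.102],max_speed=.03); bot.hold(.2)
b=np.mean([bot.current_contact_force()[2] for _ in range(5)]); print("base",b,bot.current_ee_pos())
z=.102
while z>.080:
    z-=.0007; bot.line_to([*h,z],max_speed=.015)
    F=bot.current_contact_force(); print("%.4f %.4f"%(z,bot.current_ee_pos()[2]),np.round(F,2),np.round(bot.current_ft_torque(),3))
    if F[2]-b>3: break
print(bot.current_clock())
snap("wrist","w_d")
```

```text
base -1.945981387268843 [0.4369019  0.25309047 0.10218777]
0.1013 0.1013 [-0.84  0.11 -2.16] [-0.039  0.099  0.006]
0.1006 0.1005 [-0.44 -0.9  -1.85] [0.018 0.053 0.027]
0.0999 0.0998 [ 0.31  0.44 -1.19] [-0.032  0.043 -0.006]
0.0992 0.0991 [-0.71 -0.35 -1.97] [0.007 0.092 0.024]
0.0985 0.0984 [ 0.27 -0.53 -1.62] [0.034 0.095 0.032]
0.0978 0.0978 [ 0.14 -0.1  -1.77] [ 0.019  0.113 -0.021]
0.0971 0.0971 [ 0.37 -0.06 -1.52] [ 0.052  0.066 -0.071]
0.0964 0.0964 [ 0.5  -0.44 -1.93] [0.019 0.054 0.016]
0.0957 0.0957 [ 0.36 -0.2  -2.28] [ 0.002  0.056 -0.029]
0.0950 0.0950 [ 0.93  0.58 -1.97] [ 0.005  0.052 -0.022]
0.0943 0.0942 [-0.08 -0.31 -1.69] [-0.01  -0.002  0.017]
0.0936 0.0936 [-0.47  0.61 -1.26] [-0.024  0.052 -0.019]
0.0929 0.0928 [ 0.05 -0.62 -2.1 ] [-0.002 -0.     0.033]
0.0922 0.0921 [ 0.03  0.02 -1.5 ] [-0.021  0.073  0.005]
0.0915 0.0914 [ 0.93 -0.08 -1.12] [-0.03  -0.008 -0.061]
0.0908 0.0907 [-0.1   0.82 -2.18] [-0.019  0.057  0.02 ]
0.0901 0.0900 [ 0.06  0.16 -1.91] [0.025 0.076 0.023]
0.0894 0.0893 [ 0.9   0.05 -1.68] [-0.018  0.042  0.037]
0.0887 0.0886 [ 0.5   0.25 -1.92] [-0.028  0.08  -0.037]
0.0880 0.0880 [ 0.17 -0.06 -1.88] [0.067 0.065 0.019]
0.0873 0.0876 [-1.36 -0.02  0.81] [ 0.016  0.116 -0.046]
0.0866 0.0872 [-3.41 -0.23  5.32] [-0.146  0.457 -0.018]
29.4667
```

Run:
```python
from h import *
y=.172; d=np.array([np.cos(y),np.sin(y)]);n=np.array([-d[1],d[0]]); S=np.array([.5366,.2700]); h=S-.1013*d+.0004*n
bot.line_to([*h,.0886],max_speed=.015); bot.hold(.2)
print(bot.current_contact_force(),bot.current_ee_pos())
snap("wrist","w_e"); snap("side","s_e")
a=load("w_e")["pixels"][0:170,190:450]; cv2.imwrite("pics/k8.png",cv2.resize(a,None,fx=3,fy=3,interpolation=cv2.INTER_NEAREST))
b=load("s_e")["pixels"][130:205,275:375]
cv2.imwrite("pics/k9.png",cv2.resize(b,None,fx=6,fy=6,interpolation=cv2.INTER_NEAREST))
```

```text
[ 0.92940204  0.73050715 -0.9740811 ] [0.436571   0.25300195 0.08830238]
```

View pics/k8.png

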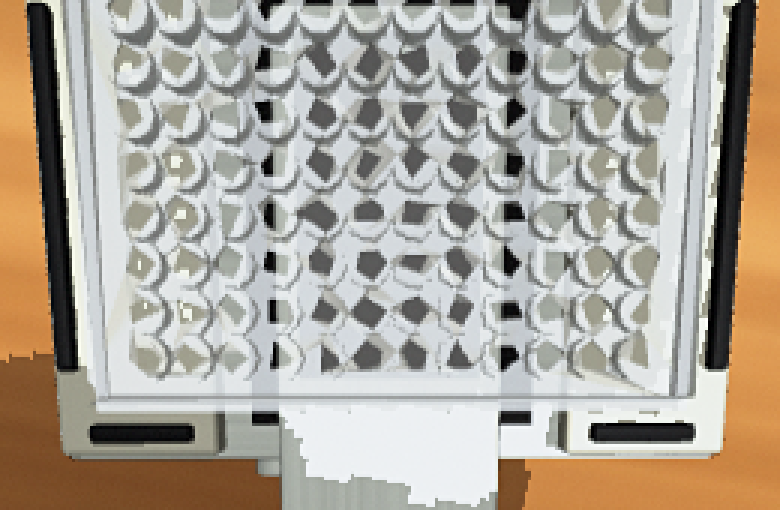

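View pics/k9.png

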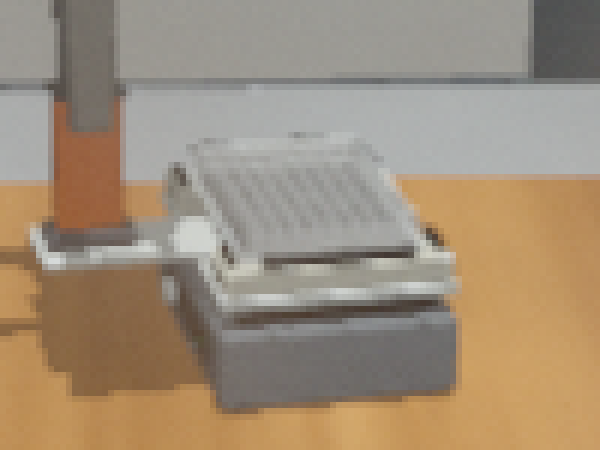

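Run:
```python
from h import *
c=load("w_e"); y=.172; d=np.array([np.cos(y),np.sin(y)]);n=np.array([-d[1],d[0]]); h=np.array([.43657,.25300])
def f(nm,p,z):
    X=ray(c,np.array(p)/3.-.5+np.array((190,0)),z)[0,:2]-h; print(nm,(X@d*1000).round(1),(X@n*1000).round(1))
for p in((97,411),(693,411)): f("plate",p,.068)
for p in((62,459),(724,458)): f("ledge",p,.068)
for p in((120,424),(665,424)):f("lip",p,.073)
f("lipL in",(78,370),.073);f("lipR in",(706,370),.073);f("plateL",(95,370),.068);f("plateR",(695,370),.068)
```

```text
plate 58.1 64.1
plate 58.1 -65.9
ledge 47.7 72.6
ledge 47.9 -73.5
lip 55.6 57.9
lip 55.6 -58.6
lipL in 66.8 66.1
lipR in 66.8 -66.5
plateL 66.7 63.9
plateR 66.8 -65.7
```

Run:
```python
from h import *
y=.172; d=np.array([np.cos(y),np.sin(y)]);n=np.array([-d[1],d[0]]); S=np.array([.5366,.2700]); P=lambda s,z:[*(S-s*d+.0004*n),z]
bot.line_to(P(.1013,.0905),max_speed=.02)
bot.line_to(P(.16,.0905),max_speed=.05)
print(bot.current_contact_force(),bot.current_ft_torque(),bot.current_ee_pos())
snap("wrist","w_f")
bot.line_to(P(.222,.0905),max_speed=.07); bot.hold(.1)
print(bot.current_contact_force(),bot.current_ee_pos(),bot.current_clock())
bot.line_to(P(.222,.16),max_speed=.1)
snap("wrist","w_h"); snap("side","s_h"); snap("top","t_h")
```

```text
[-0.96043108 -0.19085086 -1.15782665] [-0.07077391  0.07503843 -0.01312664] [0.379193   0.24302251 0.09057923]
[ 0.87640142 -0.16177998 -1.22168068] [0.318191   0.23242457 0.09060392] 32.8583
```

View pics/w_h.png

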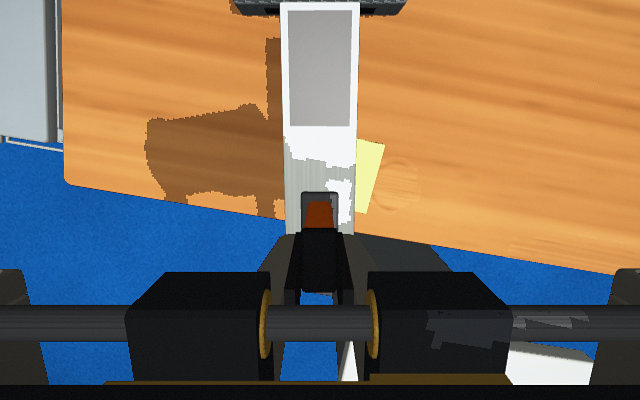

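View pics/s_h.png

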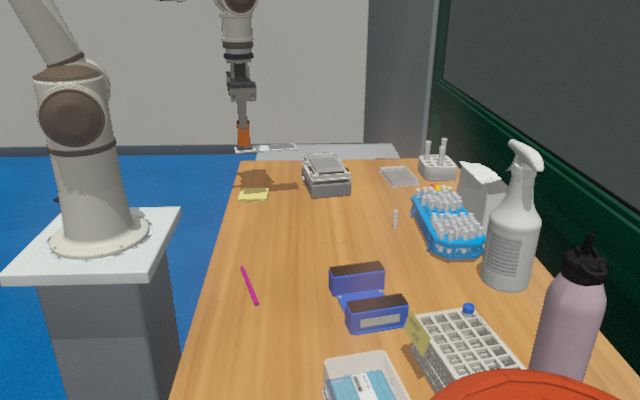

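Run:
```python
from h import *
h=[.4712,-.0261]
bot.line_to([*h,.15],down(.15),max_speed=.13)
bot.line_to([*h,.04],max_speed=.08); bot.hold(.2)
b=np.mean([bot.current_contact_force()[2] for _ in range(5)]); z=.040
while z>.028:
    z-=.0007; bot.line_to([*h,z],max_speed=.015); F=bot.current_contact_force()
    if F[2]-b>2.5: break
print(b,z,F,bot.current_ee_pos())
bot.set_gripper(1.0); bot.hold(.2)
bot.line_to([*h,.13],max_speed=.12)
bot.goto([.47,.25,.24],down(.1)); snap("wrist","w_z"); snap("side","s_z"); snap("top","t_z"); print(bot.current_clock())
a=load("w_z")["pixels"]
cv2.imwrite("pics/k10.png",cv2.resize(a[55:180,225:385],None,fx=5,fy=5,interpolation=cv2.INTER_NEAREST))
```

```text
-2.3265599277255786 0.03160000000000001 [-1.74750511 -0.10689238  2.87254015] [ 0.47140901 -0.02632677  0.03194418]
44.6667
```

View pics/w_z.png

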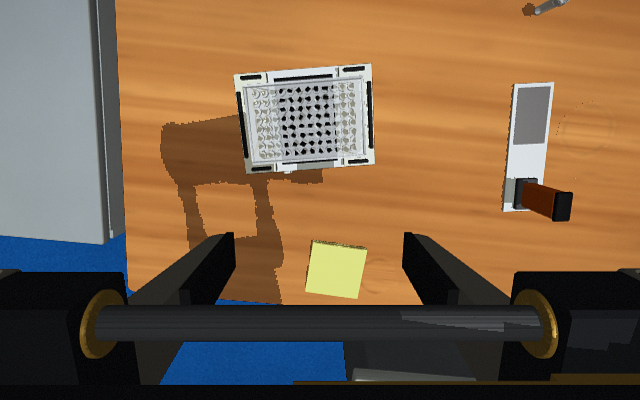

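View pics/k10.png

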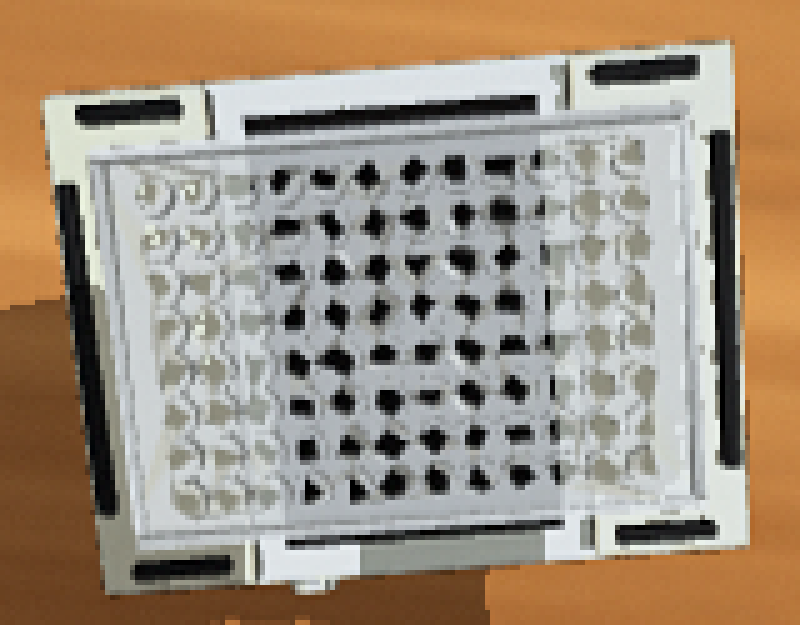

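View pics/s_z.png

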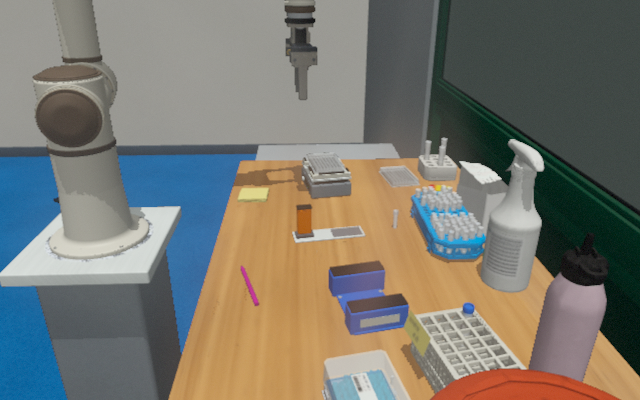

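Run:
```python
from h import *
c=load("w_z"); px=lambda p:np.array(p)/5.-.5+np.array((225,55))
for n,q in(("plate",[(88,158),(690,108),(705,503),(138,545)]),("ledge",[(44,98),(733,42),(749,547),(106,594)])):
    P=ray(c,px(q),.068); a=P[0]+P[1]-P[2]-P[3]; print(n,P.mean(0).round(4),np.arctan2(a[1],a[0]).round(3),np.linalg.norm(P[0]-P[1]),np.linalg.norm(P[0]-P[3]))
bot.job_done(); print(bot.current_clock())
```

```text
plate [0.5353 0.2704 0.068 ] 0.176 0.12774504494038902 0.08236270310850836
ledge [0.5364 0.2699 0.068 ] 0.171 0.14490956879538505 0.10536647612914622
the job is handed in; nothing more can be done
the job is handed in; nothing more can be done
```

The plate is on the stage and the lifter is back on the desk. I handed the job in just after the 44.7 s mark, and no verdict is reported.

- **Carry:** I picked the lifter up by its handle, ran the blade under the plate and lifted it. The camera showed the plate level on the blade, about 0.5 mm off the pad centre.
- **Landing:** I felt the blade reach the bed at about 56 mm above the desk, which agrees with the camera estimate. The wrist force changed by about 7 N there.
- **Drawing out:** I raised the blade about 2.5 mm and drew it out with no visible force change. I then set the lifter down close to where it started.

**Last checks:**
- The plate lies inside the lips, its centre about 1.2 mm from the stage centre and turned 0.005 rad.
- The lifter stands on the open desk; its pose there was judged from the pictures, not measured.
- The note pad and small tube look unmoved in the pictures; I did not measure them.
- **Size mismatches:** in the last picture the plate measured 128 x 82 mm against 128 x 86 mm. Before the lift, the stand's black tops measured about 2.6% small. I took these as rough corner picks and an inset of the black tops, which do not affect the centres much.

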